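Dye jars on the rack, palest to darkest

ROBOT

A 6-joint arm with a two-finger parallel gripper is mounted at the origin on the work surface. World frame = base frame: x ahead of the robot, y to its left, z up, the work surface at z = 0. Lengths are in m, angles in rad, forces in N, time in s.
With the tool pointing down it reaches from about 0.225 to 0.875 m from the base axis. Payload 3.4 kg.
Tool frame: the origin (TCP) lies on the centre line of the jaws, within the pads' length; the fingertips stand 14 mm ahead of it and the grasp point (between the pads) lies 5 mm behind it; z points along the fingers, y is the line along which they close (so a half turn about z gives the same grasp; the last joint's range is limited). The gripper opens to 85 mm and grips with 20 to 120 N. Pads are 22 mm wide; open, the fingers measure 114 mm over their backs; the gripper's body (76 mm by 85 mm) begins 54 mm behind the grasp point. The pads swing forward as they close: fully open they stand 13 mm farther back than shut.
Start: joints at [-1.439, 0.276, 1.505, -0, 1.361, -0.121], TCP at [0.144, -0.557, 0.245] pointing down, gripper open.
Joint ranges: [-2.89, 2.89], [-0.75, 2.08], [0.22, 2.7], [-1.18, 4.32], [0.11, 2.71], [-2.7, 2.7]. Speed limits (rad/s): [2.57, 2.57, 3.14, 3.14, 3.14, 3.14].

INTERFACE

Orientations are given as a unit quaternion [w, x, y, z].
In Python, from rig import manip, eyes gives the robot as it stands.
- The arm moves only by the shell command python3 -m creep 'ROWS' [FORCE]. ROWS is JSON, a list of rows, each a list of 5 numbers: the opening, from 0 (shut) to 1 (fully open), then the shift along the tool's x, y, z normalised to -1 to 1, where 1 is 0.5 m, then the turn about the tool's z normalised to -1 to 1, where 1 is 360 degrees. In form: [[fingers, dx, dy, dz, spin], ...]. A call has 1 to 10 rows; each row is the pose to reach, as a shift and turn from the pose commanded when the call began, along the tool's axes at that moment, turning the shorter way round; what a row does not reach only later rows make up. A row lasts 1/10 s, in which the tool goes at most 50 mm and 8.59 degrees, less where a joint would pass 70% of its speed; a pose out of reach is approached as far as the arm can. A call with a number of a shift or a turn outside -1 to 1 is refused whole. A call with a gripper value outside its range is refused whole. The fingers move at their own pace and stop on an object; FORCE is the grip in N (left out, the last holds). Time passes only in rows, so rows that repeat a pose let the fingers close. It gives the time, the measured TCP pose, the force, the opening and the grip force at its end, in the units of the state.
- manip.get_state(): the state, without advancing time (a new reading comes with each control period).
- eyes.get_image(name): name is "side" or "top" or "wrist"; returns a dict with "frame" (384x512x3 uint8, red, green, blue), "fx", "fy", "cx", "cy" (pixels), "k1" (the pictures are not rectified: a ray, as slopes to the right and down, at radius r is drawn at 1 + k1 r^2 times it, then the intrinsics apply), "R" (3x3) and "t" (3): a world point X has camera coordinates R X + t. Camera axes: x right, y down, z forward; pixel columns grow to the right and rows downward; lengths in m; the calibration is good to about 2 mm. A picture is of the moment at which its call begins. There is no depth.
- manip.sign_off(): hands the job in; it is judged then, once.
Trained networks look in the newest picture that a camera, given by its name, has taken for a name from the list of things; names that differ only in an ending like _2 or _b are one class to them, and where a whole thing is asked for, a point or a joint stands for the part that bears it (a point fixed in the world has none). Each returns a list of dicts, best first, with "confidence" (0 to 1); they miss things now and then, are a little off and sometimes report something else, mostly with a low value. They report only what shows in the picture. A call takes as long as a camera call. They do not tell look-alikes from the thing itself.
- eyes.regions_of(camera, label): "mask" (384x512 bool, what is visible of it) and "bbox" ([left, top, right, bottom] in pixels, round what is visible of it).
- eyes.place_of(camera, label): "centre" ([column, row] in pixels: a listed point, or the origin of a listed thing).
The state is a dict: "clock": time; "qpos": joint angles; "qd": joint speeds; "effort": joint torques, N m; "position": TCP position; "ee_rot": TCP orientation; "contact_force": force on the tool from outside, world axes, zero at the start; "moment": the same for the moment, N m; "width": finger opening in m; "gripper_force": force on a finger pad.
Only numpy, scipy, OpenCV 4.12 (cv2) and the standard library are available. Lean on these libraries where they do the work, as an engineer would, in place of code of your own. Each camera call takes 0.05 s, during which the arm holds its last target. There are 200 camera calls.

TASK

Line up the four jars of leather dye on the wooden rack in order of shade, one upright in the middle of each pad: the palest on the white pad at one end, then ever darker along the row to the darkest on the black pad at the other end. Set each jar down gently without dropping or tipping it over, and leave the blue cup and the open tin of eyelets where they are.

Things in the scene. Friction and masses are not known exactly. Their poses are not given: they have to be found in the camera images.
- jar_cream: closed round jar of leather dye, lid and body all in pale cream, the palest; 46 mm in diameter from the underside to 48 mm up, then narrowing to a 40 mm lid, 70 mm tall, about 0.14 kg, round all about, stands upright loose on the bench in front of the rack; origin at the centre of its underside, z up. Best gripped on the 46 mm body, with the pads about 36 mm above the underside
- jar_tan: closed round jar of leather dye, lid and body all in light tan, second palest; 46 mm in diameter from the underside to 48 mm up, then narrowing to a 40 mm lid, 70 mm tall, about 0.14 kg, round all about, stands upright loose on the bench in front of the rack; origin at the centre of its underside, z up. Best gripped on the 46 mm body, with the pads about 36 mm above the underside
- jar_chestnut: closed round jar of leather dye, lid and body all in dark chestnut brown, second darkest; 46 mm in diameter from the underside to 48 mm up, then narrowing to a 40 mm lid, 70 mm tall, about 0.14 kg, round all about, stands upright loose on the bench in front of the rack; origin at the centre of its underside, z up. Best gripped on the 46 mm body, with the pads about 36 mm above the underside
- jar_black: closed round jar of leather dye, lid and body all in near-black, the darkest; 46 mm in diameter from the underside to 48 mm up, then narrowing to a 40 mm lid, 70 mm tall, about 0.14 kg, round all about, stands upright loose on the bench in front of the rack; origin at the centre of its underside, z up. Best gripped on the 46 mm body, with the pads about 36 mm above the underside
- pad_white: white fixed pad, 66 mm across, 4 mm thick; at one end of the row, either end; the four pads lie in a straight row 85 mm apart (centres) on a low fixed light-wood rack. Origin at the centre of its underside, 12 mm above the bench; jars stand on its upper face, 4 mm above the origin. z up, y along the row, x across it
- pad_green_a: green fixed pad, 66 mm across, 4 mm thick; one of the two alike pads in the middle of the row; either may be the one next to the white pad. Origin at the centre of its underside, 12 mm above the bench; jars stand on its upper face, 4 mm above the origin. z up, y along the row, x across it
- pad_green_b: green fixed pad, 66 mm across, 4 mm thick; the other of the two alike pads in the middle of the row. Origin at the centre of its underside, 12 mm above the bench; jars stand on its upper face, 4 mm above the origin. z up, y along the row, x across it
- pad_black: black fixed pad, 66 mm across, 4 mm thick; at the other end of the row from the white pad. Origin at the centre of its underside, 12 mm above the bench; jars stand on its upper face, 4 mm above the origin. z up, y along the row, x across it. The rack is a plank 80 x 370 x 12 mm with 30 mm high cheeks at both ends (inner faces 51 mm from the end pads' centres)
- cup: small open blue ceramic cup, 50 mm across the rim and 55 mm tall; stands loose among the jars, to be left alone; origin at the centre of its underside, z up
- tin: small open aluminium tin holding brass eyelets, 50 mm across and 28 mm tall; stands loose among the jars, to be left alone; origin at the centre of its underside, z up
Mind the look-alikes: they are no part of the job. Leave any pink look-alike of the jar_black alone.

How it is judged:
By the outcome, as a careful person would: the job done as asked, in the order asked, and still so for the second after the job is handed in, with the robot touching nothing.
It also fails if it takes over 104 s, if anything falls off the work surface, if the arm or the gripper's body presses on something with over 40 N, if the wrist force passes 120 N, or if a joint passes its speed limit or range.

## Working session

There is one attempt and no reset: what is moved stays moved. The work goes in short steps, Python scripts to look and compute and a shell command to move; the robot and the scene stay as the last step left them, time stands still between calls to the robot, and variables do not carry over. Pictures are saved under pics/ and viewed, at most 14 in all, crops included, and the job is handed in when it is done.

```bash
ls; mkdir -p pics
cat > h.py <<'E'
import numpy as np, cv2
from rig import manip, eyes
def ray(im,px):
    d=np.array([(px[0]-im['cx'])/im['fx'],(px[1]-im['cy'])/im['fy']])
    u=d.copy()
    for _ in range(20): u=d/(1+im['k1']*(u@u))
    R=np.array(im['R']);t=np.array(im['t'])
    v=R.T@np.array([u[0],u[1],1]); return -R.T@t, v/np.linalg.norm(v)
def onz(im,px,z):
    c,v=ray(im,px); return c+v*(z-c[2])/v[2]
def tri(obs):
    A=np.zeros((3,3));b=np.zeros(3)
    for im,px in obs:
        c,v=ray(im,px);P=np.eye(3)-np.outer(v,v);A+=P;b+=P@c
    X=np.linalg.solve(A,b)
    return X,[np.linalg.norm((np.eye(3)-np.outer(ray(im,px)[1],ray(im,px)[1]))@(X-ray(im,px)[0])) for im,px in obs]
def save(im,name): cv2.imwrite('pics/'+name,cv2.cvtColor(im['frame'],cv2.COLOR_RGB2BGR))
E
python3 - <<'E'
from h import *
import pickle
s=manip.get_state();print({k:np.round(v,3).tolist() for k,v in s.items()})
ims={}
for c in ['top','side']:
    ims[c]=eyes.get_image(c);save(ims[c],c+'0.png')
    print(c,'cam at',-np.array(ims[c]['R']).T@ims[c]['t'])
    for l in ['jar_cream','jar_tan','jar_chestnut','jar_black','pad_white','pad_green_a','pad_black','cup','tin']:
        z=.012 if 'pad' in l else 0
        for r in eyes.place_of(c,l): print(c,l,np.round(r['centre'],1),round(r['confidence'],2),onz(ims[c],r['centre'],z).round(3))
pickle.dump(ims,open('ims.pkl','wb'))
a=np.hstack([ims['top']['frame'],ims['side']['frame']])
E
```

```text
pics
{'clock': 0.0, 'qpos': [-1.439, 0.277, 1.506, 0.0, 1.361, -0.121], 'qd': [0.001, -0.0, 0.0, 0.001, 0.002, -0.001], 'effort': [0.0, -41.678, -24.58, 0.0, 0.011, 0.0], 'position': [0.144, -0.556, 0.244], 'ee_rot': [-0.001, 0.992, 0.126, 0.0], 'contact_force': [0.51, 0.149, -0.171], 'moment': [-0.039, 0.057, 0.023], 'gripper_force': 0.0, 'width': 0.085}
top cam at [0.42196188 0.0477701  0.91856484]
top jar_cream [293.6 256.3] 0.98 [ 0.434 -0.052  0.   ]
top jar_cream [351.4 232.4] 0.26 [ 0.488 -0.182  0.   ]
top jar_tan [414.1 254.1] 0.81 [ 0.44  -0.322  0.   ]
top jar_chestnut [236.2 243.8] 0.78 [0.46  0.076 0.   ]
top jar_black [ 94. 246.] 0.9 [0.451 0.396 0.   ]
top jar_black [132.7 242.5] 0.81 [0.46  0.308 0.   ]
top pad_white [212.3 160.3] 0.57 [0.648 0.133 0.012]
top pad_green_a [250.8 166.1] 0.84 [0.635 0.045 0.012]
top pad_green_a [288.6 167.9] 0.64 [ 0.632 -0.04   0.012]
top pad_black [322.9 168.5] 0.79 [ 0.631 -0.118  0.012]
top cup [351.4 234.1] 0.89 [ 0.484 -0.182  0.   ]
top tin [183.7 238.2] 0.75 [0.471 0.194 0.   ]
side cam at [0.30628469 0.67417922 0.8114241 ]
side jar_cream [312.  192.9] 0.59 [ 0.437 -0.059  0.   ]
side jar_tan [338.5 133.5] 0.94 [ 0.433 -0.301 -0.   ]
side jar_chestnut [284.5 232.9] 0.82 [0.459 0.081 0.   ]
side jar_black [231.9 355.5] 0.72 [0.453 0.39  0.   ]
side jar_black [238.8 316.3] 0.62 [0.473 0.31  0.   ]
side jar_black [311.6 156.9] 0.58 [ 0.475 -0.18   0.   ]
side pad_white [201.8 218.9] 0.93 [0.643 0.125 0.012]
side pad_green_a [232.2 169.8] 0.78 [ 0.643 -0.045  0.012]
side pad_green_a [219.4 193.6] 0.75 [0.638 0.04  0.012]
side pad_black [247.9 150.6] 0.81 [ 0.633 -0.125  0.012]
side cup [311.3 153.9] 0.83 [ 0.479 -0.191 -0.   ]
```

View pics/top0.png

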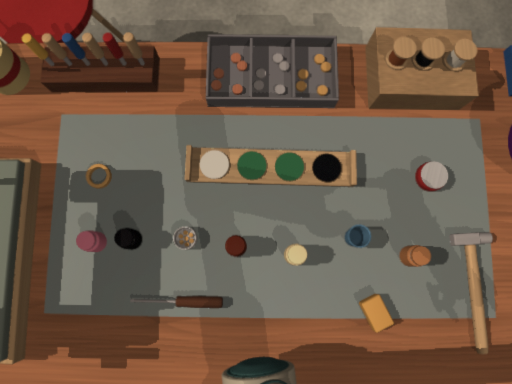

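View pics/side0.png

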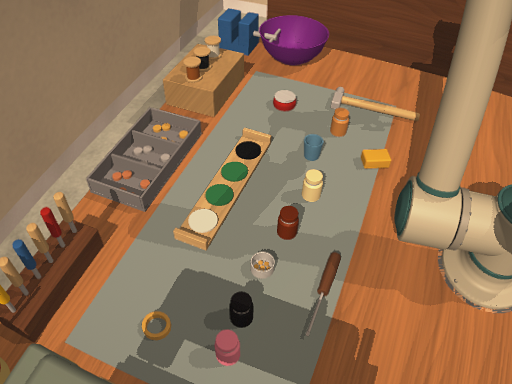

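Run:
```python
import cv2
a=cv2.imread('pics/side0.png')[280:384,190:290];b=cv2.imread('pics/top0.png')[200:290,60:160]
b=cv2.copyMakeBorder(b,0,14,0,0,cv2.BORDER_CONSTANT)
cv2.imwrite('pics/crop0.png',cv2.resize(cv2.hconcat([a,b]),(800,416),interpolation=cv2.INTER_CUBIC))
```

```text
(no output)
```

View pics/crop0.png

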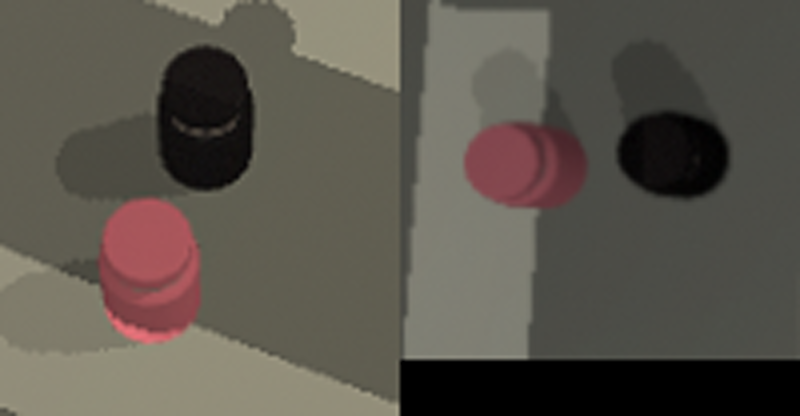

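The top view shows, left to right, a pink jar (91,241), the near-black jar (128,239), the tin (185,237), the chestnut jar (236,246), the cream jar (296,255), the cup (358,237) and the tan jar (415,256). The rack's white pad is at (214,165) and its black pad at (327,168). The side view agrees, with the black jar at (241,310) and pink at (228,347).

Two things answer to jar_black: the one at top (91,241) and the one at top (128,239). The enlarged crop shows the first is pink, so it is the look-alike. The one at (128,239) is near-black, so it is the jar to move.

Next I fit positions and heights from both views.

```bash
cat >> h.py <<'E'
from scipy.optimize import least_squares
def proj(im,X):
    c=X@np.array(im['R']).T+im['t'];u=c[:,:2]/c[:,2:];u=u*(1+im['k1']*(u**2).sum(1,keepdims=True))
    return u*[im['fx'],im['fy']]+[im['cx'],im['cy']]
a=np.linspace(0,2*np.pi,60)
def cyl(rz): return np.vstack([np.c_[r*np.cos(a),r*np.sin(a),0*a+z] for r,z in rz])
JAR=cyl([(.023,0),(.023,.048),(.02,.07)]); PAD=cyl([(.033,.004)])
def cen(im,X):
    h=cv2.convexHull(proj(im,X).astype(np.float32));m=cv2.moments(h);return np.array([m['m10'],m['m01']])/m['m00']
def fit(obs,model,x0):  # obs: [(im, centroid)]
    r=least_squares(lambda p:np.concatenate([cen(im,model+p)-c for im,c in obs]),x0,x_scale=.01,diff_step=1e-3)
    return r.x,np.abs(r.fun).max()
E
python3 - <<'E'
from h import *
G={'jar_cream':(.435,-.055,0),'jar_tan':(.436,-.31,0),'jar_chestnut':(.46,.078,0),'jar_black':(.465,.308,0),'pad_white':(.645,.13,.012),'pad_green_a':(.638,.042,.012),'pad_green_b':(.638,-.042,.012),'pad_black':(.632,-.122,.012),}
ims={c:eyes.get_image(c) for c in ['top','side']}
for l,g in G.items():
    M=PAD if 'pad' in l else JAR; obs=[]
    for c,im in ims.items():
        want=cen(im,M+np.array(g));best=None
        for r in eyes.regions_of(c,l):
            m=r['mask'];ys,xs=np.nonzero(m)
            if len(xs)<20: continue
            q=np.array([xs.mean(),ys.mean()]);d=np.linalg.norm(q-want)
            if d<14 and (best is None or d<best[0]): best=(d,q,m,r['confidence'])
        if best is None: print(l,c,'none');continue
        rgb=im['frame'][best[2]].mean(0).round()
        obs.append((im,best[1]));print(l,c,best[1].round(1),round(best[3],2),rgb,best[2].sum())
    if len(obs)==2: x,e=fit(obs,M,g);print('  ->',x.round(4),'res px',round(e,2))
E
```

```text
jar_cream top [295.2 254.6] 0.92 [188. 167. 121.] 423
jar_cream side [312.2 185.4] 0.8 [216. 184. 118.] 566
  -> [ 4.375e-01 -5.150e-02  1.000e-04] res px 0.24
jar_tan top [414.5 255.3] 0.95 [137.  88.  54.] 534
jar_tan side [340.2 122.1] 0.94 [178. 110.  56.] 404
  -> [ 4.365e-01 -3.097e-01 -1.000e-04] res px 0.3
jar_chestnut top [235.6 245.7] 0.59 [76. 34. 24.] 368
jar_chestnut side [287.6 222.7] 0.77 [104.  44.  24.] 617
  -> [ 4.548e-01  7.640e-02 -4.000e-04] res px 0.28
jar_black top [128.3 238.2] 0.9 [12. 10. 10.] 458
jar_black side [240.5 309.1] 0.66 [24. 21. 19.] 712
  -> [4.683e-01 3.092e-01 1.000e-04] res px 0.33
pad_white top [214.5 164. ] 0.98 [189. 173. 152.] 639
pad_white side [202.3 220.5] 0.9 [228. 210. 172.] 501
  -> [0.6398 0.1281 0.0077] res px 0.19
pad_green_a top [251.1 165.4] 0.73 [51. 86. 53.] 685
pad_green_a side [219.3 194.7] 0.6 [ 52. 108.  59.] 446
  -> [0.6362 0.0448 0.011 ] res px 0.04
pad_green_b top [289.1 166.4] 0.65 [51. 88. 54.] 674
pad_green_b side [233.7 171.1] 0.95 [ 57. 112.  62.] 426
  -> [ 0.6358 -0.0412  0.01  ] res px 0.32
pad_black top [326.7 167.6] 0.72 [20. 17. 15.] 667
pad_black side [247.2 149.6] 0.74 [28. 25. 23.] 349
  -> [ 0.6341 -0.1264  0.0103] res px 0.55
```

Fitted jar undersides come out at z ≈ 0 and the pads at 10–12 mm. Pad spacing is about 85 mm, so all of this agrees with the description. First I turn to yaw 90° (tool x becomes world y, tool y becomes world x) and head for the cream jar.

```bash
python3 -m creep '[[1,0.82,-0.83,0,-0.21],[1,0.82,-0.83,0,-0.21],[1,0.82,-0.83,0,-0.21],[1,0.82,-0.83,0,-0.21],[1,0.82,-0.83,0,-0.21],[1,0.82,-0.83,0,-0.21],[1,0.82,-0.83,0,-0.21],[1,0.82,-0.83,0,-0.21],[1,0.82,-0.83,0,-0.21],[1,0.82,-0.83,0,-0.21]]' 40
cat > st.py <<'E'
from h import *
import sys
s=manip.get_state();w,x,y,z=s['ee_rot'];yaw=2*np.arctan2(y,x)
X=np.array([np.cos(yaw),np.sin(yaw)]);Y=np.array([np.sin(yaw),-np.cos(yaw)])
print(s['clock'],'pos',np.round(s['position'],4),'yaw',np.degrees(yaw).round(2),'quat',np.round(s['ee_rot'],3),'w',s['width'],'gf',s['gripper_force'],'F',np.round(s['contact_force'],1))
if len(sys.argv)>3:
    d=np.array(list(map(float,sys.argv[1:4])))-s['position']
    print('rows dx,dy,dz',np.round(np.array([d[:2]@X,d[:2]@Y,-d[2]])/.5,4),'spin to 90',round((np.degrees(yaw)-90)/360,4))
E
python3 st.py .4375 -.0515 .244
```

```text
clock: 2.9
position: [0.3958, -0.1226, 0.2457]
ee_rot: [0.001, 0.706, 0.708, 0.0]
contact_force: [0.9, -0.5, -0.1]
width: 0.0858
gripper_force: 0.0
2.9 pos [ 0.3958 -0.1226  0.2457] yaw 90.18 quat [0.001 0.706 0.708 0.   ] w 0.08579771823090844 gf 0.0 F [ 0.9 -0.5 -0.1]
rows dx,dy,dz [0.142  0.0839 0.0034] spin to 90 0.0005
```

```bash
python3 -m creep '[[1,0.142,0.084,0.04,0],[1,0.142,0.084,0.04,0],[1,0.142,0.084,0.04,0],[1,0.142,0.084,0.04,0]]' | head -3
cat > w.py <<'E'
from h import *
import sys
l=sys.argv[1];g=np.array(list(map(float,sys.argv[2:5])))
M=PAD if 'pad' in l else JAR;obs=[]
for c in sys.argv[5].split(','):
    im=eyes.get_image(c)
    if c=='wrist' and len(sys.argv)>6: save(im,sys.argv[6])
    want=cen(im,M+g)
    for r in eyes.regions_of(c,l):
        ys,xs=np.nonzero(r['mask']);q=np.array([xs.mean(),ys.mean()])
        print(c,'got',q.round(1),'want',want.round(1),'bbox',np.round(r['bbox']),round(r['confidence'],2))
        if np.linalg.norm(q-want)<60: obs.append((im,q));break
if obs:
    r=least_squares(lambda p:np.concatenate([cen(i,M+np.r_[p,g[2]])-c for i,c in obs]),g[:2],x_scale=.01,diff_step=1e-3)
    print('xy at known z',r.x.round(4))
if len(obs)>1: print('xyz',fit(obs,M,g))
E
python3 w.py jar_cream .4375 -.0515 0 wrist,side w1.png; python3 st.py .4375 -.0515 .031
```

```text
clock: 3.3
position: [0.4369, -0.053, 0.2252]
ee_rot: [-0.0, 0.706, 0.708, -0.001]
wrist got [250.6 173.2] want [250.7 172. ] bbox [222. 143. 275. 205.] 0.91
side got [312.6 185.1] want [312.4 185.5] bbox [302. 167. 325. 201.] 0.83
xy at known z [ 0.4374 -0.0527]
xyz (array([ 4.37391306e-01, -5.25945130e-02,  2.69250713e-04]), np.float64(0.013923754851703052))
3.5 pos [ 0.4367 -0.0546  0.2256] yaw 89.97 quat [ 0.     0.707  0.707 -0.   ] w 0.08517938682281534 gf 0.0 F [-0.4 -0.3  0.4]
rows dx,dy,dz [0.0062 0.0017 0.3893] spin to 90 -0.0001
```

View pics/w1.png

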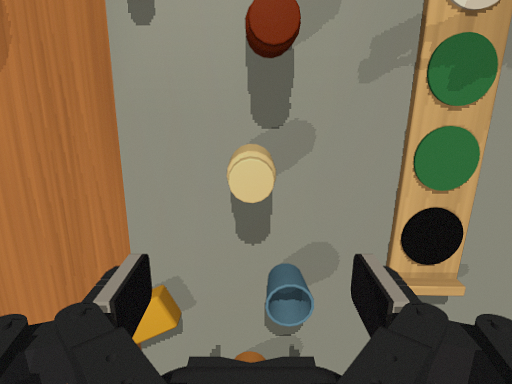

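The wrist view shows the cream jar at (250,173) with its predicted position within 1–2 px. The chestnut jar is at (273,25) and the cup at (290,295). I descend and grip.

```bash
python3 -m creep '[[1,0.003,0.001,0.1,0],[1,0.003,0.001,0.2,0],[1,0.003,0.001,0.3,0],[1,0.003,0.001,0.36,0],[1,0.003,0.001,0.389,0],[1,0.003,0.001,0.389,0],[0.3,0.003,0.001,0.389,0],[0,0.003,0.001,0.389,0],[0,0.003,0.001,0.389,0],[0,0.003,0.001,0.389,0]]' 30; python3 -m creep '[[0,0,0,0,0],[0,0,0,0,0],[0,0,0,0,0]]'
```

```text
clock: 4.5
position: [0.4383, -0.0525, 0.0322]
ee_rot: [0.001, 0.707, 0.708, 0.0]
contact_force: [-1.4, -0.7, 4.8]
width: 0.0453
gripper_force: 30.4
clock: 4.8
position: [0.4383, -0.0524, 0.0322]
ee_rot: [0.001, 0.706, 0.708, 0.0]
contact_force: [-0.9, -1.3, 5.5]
width: 0.0449
gripper_force: 30.5
```

```bash
python3 -m creep '[[0,0,0,-0.02,0],[0,0,0,-0.06,0],[0,0,0,-0.12,0],[0,0,0,-0.19,0],[0,0.03,0.03,-0.24,0],[0,0.08,0.09,-0.24,0],[0,0.14,0.16,-0.24,0],[0,0.21,0.23,-0.24,0],[0,0.28,0.3,-0.24,0],[0,0.33,0.36,-0.24,0]]' ; python3 -m creep '[[0,0.025,0.03,0,0],[0,0.032,0.041,0,0],[0,0.032,0.041,0,0]]'
python3 w.py pad_white .639 .1285 .012 side,top; python3 w.py jar_cream .639 .1285 .12 side,top; python3 st.py .639 .1285 .048
```

```text
clock: 5.8
position: [0.6187, 0.1159, 0.1519]
ee_rot: [0.0, 0.706, 0.708, 0.001]
contact_force: [0.1, -1.0, 0.2]
width: 0.0454
gripper_force: 31.2
clock: 6.1
position: [0.6377, 0.1296, 0.151]
ee_rot: [0.0, 0.706, 0.708, -0.0]
contact_force: [-0.1, 0.1, -1.5]
width: 0.045
gripper_force: 31.2
side got [201.7 220.5] want [202.6 219.6] bbox [189. 210. 218. 230.] 0.58
top got [211.2 174.6] want [214.1 163.7] bbox [206. 165. 217. 179.] 0.42
xy at known z [0.6262 0.1347]
xyz (array([0.62392323, 0.13657327, 0.02043572]), np.float64(5.219262504163254))
side got [196.1 179.6] want [197.8 177.1] bbox [188. 158. 209. 201.] 0.74
top got [289.2 166.6] want [208.2 146.9] bbox [274. 152. 303. 181.] 0.58
top got [215.7 153.6] want [208.2 146.9] bbox [215. 150. 217. 160.] 0.55
xy at known z [0.6334 0.1226]
xyz (array([0.64027928, 0.11764103, 0.09753109]), np.float64(4.303634542280861))
6.5 pos [0.6373 0.1287 0.1511] yaw 90.04 quat [0.    0.707 0.707 0.   ] w 0.044900532418045806 gf 31.204645880497992 F [-0.  -0.  -0.6]
rows dx,dy,dz [-0.0005  0.0034  0.2062] spin to 90 0.0001
```

```bash
python3 -m creep '[[0,0,0.003,0.05,0],[0,0,0.003,0.11,0],[0,0,0.003,0.16,0],[0,0,0.003,0.185,0],[0,0,0.003,0.195,0],[0,0,0.003,0.2,0],[0,0,0.003,0.202,0],[0,0,0.003,0.204,0],[0,0,0.003,0.204,0]]'; python3 -m creep '[[0,0,0,0.002,0],[0,0,0,0.002,0]]'
```

```text
clock: 7.4
position: [0.6397, 0.1294, 0.0496]
ee_rot: [0.001, 0.707, 0.708, 0.001]
contact_force: [-0.0, 0.1, -1.0]
width: 0.0455
gripper_force: 31.2
clock: 7.6
position: [0.6396, 0.1294, 0.0483]
ee_rot: [0.0, 0.707, 0.708, 0.0]
contact_force: [0.8, 0.4, -0.7]
width: 0.045
gripper_force: 31.3
```

```bash
python3 -m creep '[[0,0,0,0.001,0],[0,0,0,0.002,0],[0,0,0,0.002,0]]'; python3 -m creep '[[0,0,0,0.001,0],[0,0,0,0.002,0],[0,0,0,0.002,0]]'
```

```text
clock: 7.9
position: [0.6396, 0.1295, 0.0483]
ee_rot: [0.0, 0.707, 0.708, 0.001]
contact_force: [-1.6, -0.1, 7.2]
width: 0.0452
gripper_force: 31.9
clock: 8.2
position: [0.6396, 0.1294, 0.0483]
ee_rot: [0.001, 0.707, 0.708, 0.001]
contact_force: [-2.9, -0.5, 11.6]
width: 0.0452
gripper_force: 32.3
```

The jar is resting on the pad (about 7–11 N of contact). I release it, rise and go to the tan jar.

```bash
python3 -m creep '[[0.6,0,0,0,0],[0.75,0,0,0,0],[1,0,0,0,0],[1,0,0,0,0],[1,0,0,0,0],[1,0,0,-0.04,0],[1,0,0,-0.1,0],[1,0,0,-0.17,0],[1,0,0,-0.25,0],[1,-0.08,-0.03,-0.29,0]]' | grep -v ee; python3 -m creep '[[1,-0.8,-0.376,0,0],[1,-0.8,-0.376,0,0],[1,-0.8,-0.376,0,0],[1,-0.8,-0.376,0,0],[1,-0.8,-0.376,0,0],[1,-0.8,-0.376,0,0],[1,-0.8,-0.376,0,0],[1,-0.8,-0.376,0,0],[1,-0.8,-0.376,0,0],[1,-0.8,-0.376,0,0]]' | grep -v ee; python3 w.py jar_tan .4365 -.3097 0 wrist,side; python3 w.py jar_cream .6396 .1285 .016 top,side;python3 st.py .4365 -.3097 .032
```

```text
clock: 9.2
position: [0.6275, 0.0927, 0.1943]
contact_force: [1.3, -1.7, 0.3]
width: 0.0857
gripper_force: 0.0
clock: 10.2
position: [0.4349, -0.3158, 0.1908]
contact_force: [1.6, 0.9, -0.6]
width: 0.0851
gripper_force: 0.0
wrist got [251.6 176.6] want [251.8 175.6] bbox [227. 142. 279. 214.] 0.68
side got [339.6 122. ] want [339.9 122. ] bbox [330. 109. 349. 137.] 0.87
xy at known z [ 0.4365 -0.3105]
xyz (array([ 0.43645915, -0.31079823, -0.00105935]), np.float64(0.39391728585803776))
top got [212.1 159.5] want [212.9 159.8] bbox [200. 152. 223. 174.] 0.82
side got [199.9 210.3] want [201.3 209.8] bbox [190. 192. 215. 229.] 0.86
xy at known z [0.6411 0.1306]
xyz (array([0.64124906, 0.13043209, 0.015388  ]), np.float64(0.3626275636595153))
10.6 pos [ 0.4374 -0.3097  0.1908] yaw 90.2 quat [-0.     0.706  0.708  0.   ] w 0.0854364624603372 gf 0.0 F [ 0.2 -0.2 -0.3]
rows dx,dy,dz [ 0.     -0.0018  0.3177] spin to 90 0.0006
```

The cream jar stands on the white pad, within about 2 mm by the fit. Now the tan jar.

```bash
python3 -m creep '[[1,0,-0.002,0.08,0],[1,0,-0.002,0.17,0],[1,0,-0.002,0.25,0],[1,0,-0.002,0.3,0],[1,0,-0.002,0.317,0],[1,0,-0.002,0.317,0],[0.3,0,-0.002,0.317,0],[0,0,-0.002,0.317,0],[0,0,-0.002,0.317,0],[0,0,-0.002,0.317,0]]' 30 | grep -v ee; python3 -m creep '[[0,0,0,0,0],[0,0,0,0,0],[0,0,0,0,0]]'; python3 st.py .6373 .0438 .152
```

```text
clock: 11.6
position: [0.4367, -0.3116, 0.034]
contact_force: [-0.5, 0.5, 6.9]
width: 0.0453
gripper_force: 30.5
clock: 11.9
position: [0.4366, -0.3116, 0.034]
ee_rot: [0.002, 0.707, 0.708, 0.0]
contact_force: [-0.0, 0.8, 5.3]
width: 0.0454
gripper_force: 30.5
11.9 pos [ 0.4366 -0.3116  0.034 ] yaw 90.08 quat [0.002 0.707 0.708 0.   ] w 0.04538365525734035 gf 30.521655968623236 F [-0.   0.8  5.3]
rows dx,dy,dz [ 0.7103  0.4024 -0.2359] spin to 90 0.0002
```

```bash
python3 -m creep '[[0,0,0,-0.02,0],[0,0,0,-0.06,0],[0,0,0,-0.12,0],[0,0,0,-0.19,0],[0,0.03,0.02,-0.24,0],[0,0.1,0.06,-0.24,0],[0,0.18,0.1,-0.24,0],[0,0.26,0.145,-0.24,0],[0,0.34,0.19,-0.24,0],[0,0.42,0.235,-0.24,0]]' | grep -v ee; python3 -m creep '[[0,0.08,0.045,0,0],[0,0.16,0.09,0,0],[0,0.23,0.135,0,0],[0,0.27,0.16,0,0],[0,0.289,0.167,0,0],[0,0.289,0.167,0,0],[0,0.289,0.167,0,0]]'|grep -v ee; python3 st.py .6373 .0432 .050
```

```text
clock: 12.9
position: [0.5535, -0.0991, 0.1532]
contact_force: [1.5, -0.3, -1.7]
width: 0.0452
gripper_force: 31.2
clock: 13.6
position: [0.6354, 0.0429, 0.1524]
contact_force: [-0.2, -0.5, -1.6]
width: 0.0452
gripper_force: 31.2
13.6 pos [0.6354 0.0429 0.1524] yaw 90.07 quat [-0.     0.707  0.708 -0.001] w 0.045209242048574794 gf 31.177493550349027 F [-0.2 -0.5 -1.6]
rows dx,dy,dz [0.0006 0.0038 0.2048] spin to 90 0.0002
```

```bash
python3 -m creep '[[0,0,0.003,0.05,0],[0,0,0.003,0.11,0],[0,0,0.003,0.16,0],[0,0,0.003,0.185,0],[0,0,0.003,0.194,0],[0,0,0.003,0.198,0],[0,0,0.003,0.2,0],[0,0,0.003,0.202,0],[0,0,0.003,0.203,0],[0,0,0.003,0.203,0]]' | grep -v ee; python3 -m creep '[[0,0,0,0.001,0],[0,0,0,0.002,0],[0,0,0,0.002,0]]' | grep -v ee
```

```text
clock: 14.6
position: [0.6381, 0.044, 0.0513]
contact_force: [-0.6, -0.2, -1.4]
width: 0.0452
gripper_force: 31.2
clock: 14.9
position: [0.638, 0.0439, 0.0501]
contact_force: [-0.3, 0.1, 2.1]
width: 0.0446
gripper_force: 31.3
```

```bash
python3 -m creep '[[0,0,0,0.001,0],[0,0,0,0.002,0],[0,0,0,0.002,0]]' | grep -v ee; python3 -m creep '[[0.6,0,0,0,0],[0.75,0,0,0,0],[1,0,0,0,0],[1,0,0,0,0],[1,0,0,0,0],[1,0,0,-0.04,0],[1,0,0,-0.1,0],[1,0,0,-0.17,0],[1,0,0,-0.25,0],[1,0,0,-0.29,0]]' | grep -v ee; python3 -m creep '[[1,0.065,-0.366,0,0],[1,0.065,-0.366,0,0],[1,0.065,-0.366,0,0],[1,0.065,-0.366,0,0],[1,0.065,-0.366,0,0],[1,0.065,-0.366,0,0]]' | grep -v ee; python3 w.py jar_chestnut .4548 .0764 0 wrist,side; python3 w.py jar_tan .638 .044 .016 top,side;python3 st.py .4548 .0764 .032
```

```text
clock: 15.2
position: [0.638, 0.044, 0.05]
contact_force: [-2.5, 0.2, 7.4]
width: 0.0452
gripper_force: 31.9
clock: 16.2
position: [0.6394, 0.0438, 0.1976]
contact_force: [0.8, -0.1, 0.4]
width: 0.0852
gripper_force: 0.0
clock: 16.8
position: [0.4547, 0.0763, 0.1943]
contact_force: [0.7, -0.9, -0.1]
width: 0.0852
gripper_force: 0.0
wrist got [248.9 183. ] want [249.5 181.9] bbox [220. 154. 275. 215.] 0.87
side got [287.9 222.7] want [287.9 222.6] bbox [278. 204. 296. 240.] 0.9
xy at known z [0.4544 0.0755]
xyz (array([ 0.45440076,  0.07509648, -0.00137655]), np.float64(0.29567734196615447))
top got [250.6 160.4] want [251.6 160.9] bbox [245. 148. 263. 176.] 0.9
side got [216.6 184.2] want [218.1 184.1] bbox [209. 170. 230. 201.] 0.63
xy at known z [0.64  0.046]
xyz (array([0.63983458, 0.04617082, 0.01656142]), np.float64(0.3538810769872498))
17.2 pos [0.4554 0.0759 0.1935] yaw 90.07 quat [-0.     0.707  0.708 -0.   ] w 0.08536319252819703 gf 0.0 F [ 0.  -0.3  0.2]
rows dx,dy,dz [ 0.0009 -0.0012  0.3229] spin to 90 0.0002
```

```bash
python3 -m creep '[[1,0,-0.001,0.08,0],[1,0,-0.001,0.17,0],[1,0,-0.001,0.25,0],[1,0,-0.001,0.305,0],[1,0,-0.001,0.322,0],[1,0,-0.001,0.322,0],[0.3,0,-0.001,0.322,0],[0,0,-0.001,0.322,0],[0,0,-0.001,0.322,0],[0,0,-0.001,0.322,0]]' 30 | grep -v ee; python3 -m creep '[[0,0,0,0,0],[0,0,0,0,0],[0,0,0,0,0]]'; python3 st.py .635 -.042 .152
```

```text
clock: 18.2
position: [0.4552, 0.0761, 0.0343]
contact_force: [-0.9, 0.2, 4.5]
width: 0.0449
gripper_force: 30.2
clock: 18.5
position: [0.4551, 0.0761, 0.0343]
ee_rot: [0.001, 0.707, 0.708, 0.001]
contact_force: [-1.1, -0.0, 4.9]
width: 0.0455
gripper_force: 30.2
18.5 pos [0.4551 0.0761 0.0343] yaw 90.09 quat [0.001 0.707 0.708 0.001] w 0.04551096060885234 gf 30.17017437145114 F [-1.1 -0.   4.9]
rows dx,dy,dz [-0.2368  0.3594 -0.2353] spin to 90 0.0003
```

```bash
python3 -m creep '[[0,0,0,-0.02,0],[0,0,0,-0.06,0],[0,0,0,-0.12,0],[0,0,0,-0.19,0],[0,-0.02,0.02,-0.24,0],[0,-0.05,0.07,-0.24,0],[0,-0.1,0.14,-0.24,0],[0,-0.15,0.22,-0.24,0],[0,-0.2,0.29,-0.24,0],[0,-0.23,0.34,-0.24,0]]' | grep -v ee; python3 -m creep '[[0,-0.007,0.019,0,0],[0,-0.007,0.019,0,0],[0,-0.007,0.019,0,0]]'|grep -v ee; python3 st.py .636 -.042 .0503
```

```text
clock: 19.5
position: [0.6269, -0.0408, 0.1538]
contact_force: [-0.7, 1.2, -1.9]
width: 0.0449
gripper_force: 31.3
clock: 19.8
position: [0.6324, -0.0412, 0.1528]
contact_force: [0.6, 0.4, -2.0]
width: 0.0452
gripper_force: 31.3
19.8 pos [ 0.6324 -0.0412  0.1528] yaw 90.1 quat [-0.001  0.706  0.708 -0.   ] w 0.04524552778143925 gf 31.276800334453583 F [ 0.6  0.4 -2. ]
rows dx,dy,dz [-0.0015  0.0071  0.205 ] spin to 90 0.0003
```

```bash
python3 -m creep '[[0,-0.002,0.005,0.05,0],[0,-0.002,0.005,0.11,0],[0,-0.002,0.005,0.16,0],[0,-0.002,0.005,0.185,0],[0,-0.002,0.005,0.194,0],[0,-0.002,0.005,0.198,0],[0,-0.002,0.005,0.2,0],[0,-0.002,0.005,0.202,0],[0,-0.002,0.005,0.203,0],[0,-0.002,0.005,0.203,0]]' | grep -v ee; python3 -m creep '[[0,0,0,0.001,0],[0,0,0,0.002,0],[0,0,0,0.002,0]]' | grep -v ee
```

```text
clock: 20.8
position: [0.6367, -0.0432, 0.0518]
contact_force: [-0.2, -0.4, -1.2]
width: 0.045
gripper_force: 31.3
clock: 21.1
position: [0.6366, -0.0432, 0.0504]
contact_force: [-0.9, -0.4, -0.1]
width: 0.0449
gripper_force: 31.3
```

```bash
python3 -m creep '[[0,0,0,0.001,0],[0,0,0,0.002,0],[0,0,0,0.002,0]]' | grep -v ee; python3 -m creep '[[0.6,0,0,0,0],[0.75,0,0,0,0],[1,0,0,0,0],[1,0,0,0,0],[1,0,0,0,0],[1,0,0,-0.04,0],[1,0,0,-0.1,0],[1,0,0,-0.17,0],[1,0,0,-0.25,0],[1,0,0,-0.29,0]]' | grep -v ee; python3 -m creep '[[1,0.705,-0.337,0,0],[1,0.705,-0.337,0,0],[1,0.705,-0.337,0,0],[1,0.705,-0.337,0,0],[1,0.705,-0.337,0,0],[1,0.705,-0.337,0,0],[1,0.705,-0.337,0,0],[1,0.705,-0.337,0,0],[1,0.705,-0.337,0,0],[1,0.705,-0.337,0,0]]' | grep -v ee; python3 w.py jar_black .4683 .3092 0 wrist,side w2.png; python3 w.py jar_chestnut .6366 -.0432 .016 top,side;python3 st.py .4683 .3092 .032
```

```text
clock: 21.4
position: [0.6366, -0.0432, 0.0504]
contact_force: [-2.4, 0.1, 5.7]
width: 0.0451
gripper_force: 31.9
clock: 22.4
position: [0.638, -0.0434, 0.1982]
contact_force: [0.3, -0.7, 0.1]
width: 0.085
gripper_force: 0.0
clock: 23.4
position: [0.4669, 0.3098, 0.1942]
contact_force: [0.9, 0.2, -0.4]
width: 0.0854
gripper_force: 0.0
wrist got [241.6  82.9] want [251.3 182.7] bbox [211.  53. 273. 112.] 0.9
wrist got [249.3 183.5] want [251.3 182.7] bbox [224. 152. 275. 217.] 0.55
side got [226.9 347.6] want [240.8 309.2] bbox [218. 330. 240. 367.] 0.81
xy at known z [0.4666 0.3212]
xyz (array([ 0.48488482,  0.24351136, -0.30969748]), np.float64(19.02577267162141))
top got [291.4 161.6] want [291.5 162. ] bbox [278. 149. 305. 175.] 0.81
xy at known z [ 0.6374 -0.043 ]
23.8 pos [0.468  0.3083 0.1943] yaw 89.99 quat [ 0.     0.707  0.707 -0.   ] w 0.08521998327111065 gf 0.0 F [-0.9  0.1  0.1]
rows dx,dy,dz [0.0017 0.0007 0.3245] spin to 90 -0.0
```

View pics/w2.png

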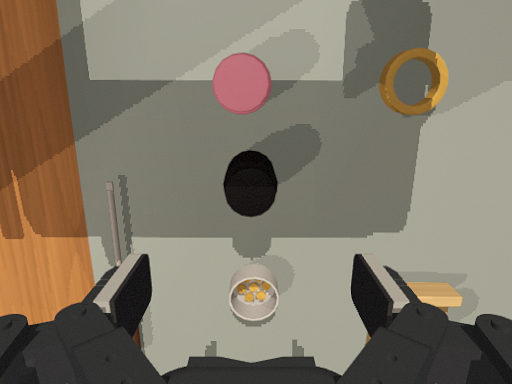

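The black jar is at (250,183), right where predicted. The pink jar at (242,83) and the tin at (253,293) are clear of the fingers, which close along x. I grip the black one.

```bash
python3 -m creep '[[1,0.001,0,0.08,0],[1,0.001,0,0.17,0],[1,0.001,0,0.25,0],[1,0.001,0,0.305,0],[1,0.001,0,0.323,0],[1,0.001,0,0.323,0],[0.3,0.001,0,0.323,0],[0,0.001,0,0.323,0],[0,0.001,0,0.323,0],[0,0.001,0,0.323,0]]' 30 | grep -v ee; python3 -m creep '[[0,0,0,0,0],[0,0,0,0,0],[0,0,0,0,0]]'; python3 st.py .634 -.127 .152
```

```text
clock: 24.8
position: [0.4682, 0.3101, 0.0346]
contact_force: [-1.0, -0.1, 5.7]
width: 0.0453
gripper_force: 30.4
clock: 25.1
position: [0.4682, 0.3101, 0.0346]
ee_rot: [0.0, 0.707, 0.708, 0.001]
contact_force: [-0.3, 0.1, 6.0]
width: 0.045
gripper_force: 30.4
25.1 pos [0.4682 0.3101 0.0346] yaw 90.09 quat [0.    0.707 0.708 0.001] w 0.044984314480097376 gf 30.411185558186844 F [-0.3  0.1  6. ]
rows dx,dy,dz [-0.8747  0.3302 -0.2348] spin to 90 0.0002
```

```bash
python3 -m creep '[[0,0,0,-0.02,0],[0,0,0,-0.06,0],[0,0,0,-0.12,0],[0,0,0,-0.19,0],[0,-0.03,0.01,-0.26,0],[0,-0.1,0.04,-0.26,0],[0,-0.18,0.07,-0.26,0],[0,-0.26,0.1,-0.26,0],[0,-0.34,0.13,-0.26,0],[0,-0.42,0.16,-0.26,0]]' | grep -v ee; python3 -m creep '[[0,-0.08,0.03,0,0],[0,-0.16,0.06,0,0],[0,-0.24,0.09,0,0],[0,-0.32,0.12,0,0],[0,-0.39,0.145,0,0],[0,-0.43,0.165,0,0],[0,-0.454,0.172,0,0],[0,-0.454,0.172,0,0],[0,-0.454,0.172,0,0]]'|grep -v ee; python3 st.py .634 -.127 .0506
```

```text
clock: 26.1
position: [0.548, 0.0982, 0.1638]
contact_force: [1.5, 1.1, -2.1]
width: 0.0451
gripper_force: 31.2
clock: 27.0
position: [0.6334, -0.1261, 0.1629]
contact_force: [-0.6, -0.0, -1.6]
width: 0.0454
gripper_force: 31.2
27.0 pos [ 0.6334 -0.1261  0.1629] yaw 90.09 quat [-0.001  0.707  0.708  0.   ] w 0.045436703204160704 gf 31.21387524646707 F [-0.6 -0.  -1.6]
rows dx,dy,dz [-0.0019  0.0013  0.2246] spin to 90 0.0003
```

```bash
python3 -m creep '[[0,-0.001,0,0.05,0],[0,-0.001,0,0.11,0],[0,-0.001,0,0.17,0],[0,-0.001,0,0.204,0],[0,-0.001,0,0.214,0],[0,-0.001,0,0.218,0],[0,-0.001,0,0.22,0],[0,-0.001,0,0.222,0],[0,-0.001,0,0.223,0],[0,-0.001,0,0.223,0]]' | grep -v ee; python3 -m creep '[[0,0,0,0.001,0],[0,0,0,0.002,0],[0,0,0,0.002,0]]' | grep -v ee
```

```text
clock: 28.0
position: [0.6344, -0.1278, 0.0519]
contact_force: [0.5, -0.2, -1.6]
width: 0.0451
gripper_force: 31.2
clock: 28.3
position: [0.6342, -0.1278, 0.0507]
contact_force: [-0.8, -0.5, 0.6]
width: 0.0451
gripper_force: 31.4
```

Contact is beginning. I press 1 mm more, release, rise and back away for the final look.

```bash
python3 -m creep '[[0,0,0,0.001,0],[0,0,0,0.002,0],[0,0,0,0.002,0]]' | grep -v ee; python3 -m creep '[[0.6,0,0,0,0],[0.75,0,0,0,0],[1,0,0,0,0],[1,0,0,0,0],[1,0,0,0,0],[1,0,0,-0.04,0],[1,0,0,-0.1,0],[1,0,0,-0.17,0],[1,0,0,-0.25,0],[1,0,0,-0.32,0]]' | grep -v ee; python3 -m creep '[[1,-0.3,-0.35,0,0],[1,-0.3,-0.35,0,0],[1,-0.3,-0.35,0,0],[1,-0.3,-0.35,0,0],[1,-0.3,-0.35,0,0],[1,-0.3,-0.35,0,0]]' | grep -v ee
for a in "jar_cream .6396 .129" "jar_tan .638 .044" "jar_chestnut .6366 -.0432" "jar_black .634 -.128"; do python3 w.py $a .016 top,side | grep xyz; done
python3 - <<'E'
from h import *
t=eyes.get_image('top')['frame'][130:200,170:370];s=eyes.get_image('side')['frame'][110:260,160:300]
for n,f in (('t',t),('s',s)): cv2.imwrite(f'pics/fin_{n}.png',cv2.cvtColor(cv2.resize(f,None,fx=4,fy=4,interpolation=cv2.INTER_CUBIC),cv2.COLOR_RGB2BGR))
E
```

```text
clock: 28.6
position: [0.6342, -0.1279, 0.0506]
contact_force: [-1.8, -0.3, 6.5]
width: 0.0449
gripper_force: 31.9
clock: 29.6
position: [0.6342, -0.1277, 0.2112]
contact_force: [0.9, 0.1, 1.0]
width: 0.0853
gripper_force: 0.0
clock: 30.2
position: [0.4563, -0.2801, 0.2095]
contact_force: [-0.0, -0.5, 0.1]
width: 0.0853
gripper_force: 0.0
xyz (array([0.64089633, 0.13101844, 0.01600432]), np.float64(0.15537794420578166))
xyz (array([0.63995893, 0.04639881, 0.0127759 ]), np.float64(0.011620101483828194))
xyz (array([ 0.63742666, -0.04324689,  0.01545933]), np.float64(0.41743288497750086))
xyz (array([ 0.63564164, -0.12888029,  0.01651578]), np.float64(0.4580322272900901))
```

View pics/fin_t.png

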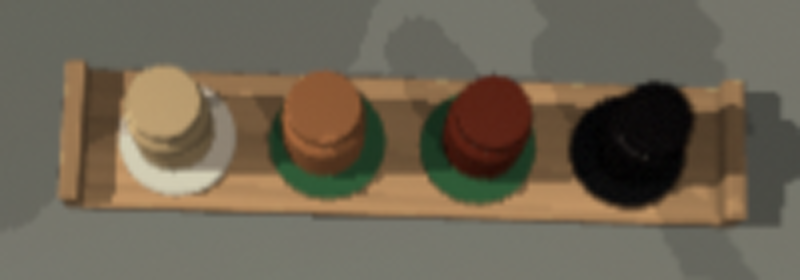

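View pics/fin_s.png

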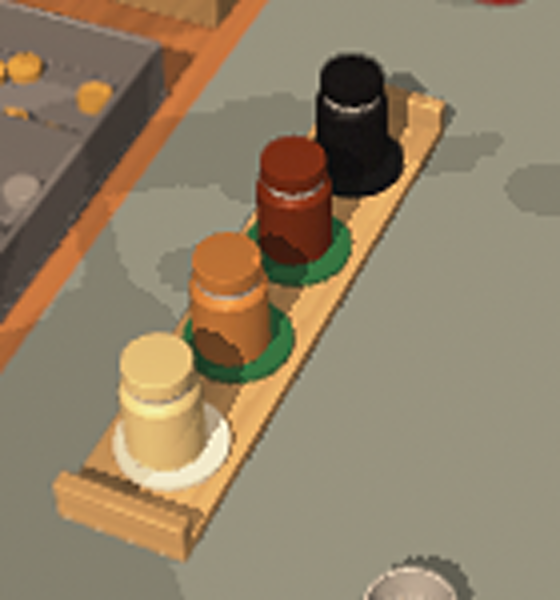

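The final crops (4x) show all four jars upright in order: cream on white (165,130 in the top crop), tan and chestnut on the green pads, and black on black (640,140). All are within about 4 mm of the pad centres and the heights match the pads. The gripper is well clear, so I hand in.

```bash
python3 -c "
from rig import manip; print(manip.sign_off())"
```

```text
the job is handed in; nothing more can be done
None
```

The four jars stand upright on the rack in order of shade (cream on white, tan and chestnut on the green pads, black on black), each within about 4 mm of its pad's centre by camera, and the job is handed in; I never reached for the cup, tin or pink look-alike.

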